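# Feed scrap bearing balls into the lever-lid bin

### The arm

A 6-joint arm with a two-finger parallel gripper is mounted at the origin on the work surface. World frame = base frame: x ahead of the robot, y to its left, z up, the work surface at z = 0. Lengths are in mm, angles in rad, forces in N, time in s.
With the tool pointing down it reaches from about 275 to 725 mm from the base axis. Payload 5.6 kg.
Tool frame: the origin (TCP) lies midway between the tips of the shut fingers; the grasp point (between the pads) lies 19 mm behind it; z points along the fingers, y is the direction in which the jaws open and shut (so a half turn about z gives the same grasp; the last joint's range is limited). The gripper opens to 85 mm and grips with 20 to 120 N. Pads are 22 mm wide; open, the fingers measure 114 mm over their backs; the gripper's body (76 mm by 85 mm) begins 54 mm behind the grasp point. The pads swing forward as they close: fully open they stand 13 mm farther back than shut.
Start: joints at [1.572, 0.255, 0.108, 0, -1.424, -0.285], TCP at [153.976, 528, 231.283] pointing down, gripper open.
Joint ranges: [-2.95, 2.95], [-1.21, 1.97], [-1.09, 1.5], [-2.87, 1.71], [-2.94, -0.07], [-3.05, 3.05]. Speed limits (rad/s): [2.57, 2.57, 3.14, 3.14, 3.14, 3.14].

### API

Orientations are given as a unit quaternion [w, x, y, z].
In Python, from workcell import get_state, grab_frame, finish_job, search_frame, cut_out gives the robot as it stands.
- The arm moves only by the shell command python3 -m handwheel 'ROWS' [FORCE]. ROWS is JSON, a list that holds one entry, the list of rows, each a list of 7 numbers: the shift along the tool's x, y, z normalised to -1 to 1, where 1 is 0.2 m, then the turn, a rotation vector about the tool's x, y, z normalised to -1 to 1, where 1 is pi/2 rad, then the opening, from 0 (shut) to 1 (fully open). In form: [[[dx, dy, dz, rx, ry, rz, fingers], ...]]. A call has 1 to 12 rows; each row shifts and turns the commanded pose from where the row before left it, along the tool's axes as they then stand; what a row does not reach is not made up. A row lasts 1/12 s, in which the tool goes at most 41.7 mm and 7.16 degrees, less where a joint would pass 70% of its speed; a pose out of reach is approached as far as the arm can. A call with a number of a shift or a turn outside -1 to 1 is refused whole. A call with a gripper value outside its range is refused whole. The fingers move at their own pace and stop on an object; FORCE is the grip in N (left out, the last holds). Time passes only in rows, so rows that do not move let the fingers close. It gives the time, the measured TCP pose, the force and the opening at its end, in the units of the state.
- get_state(): the state, without advancing time (a new reading comes with each control period).
- grab_frame(name): name is "side" or "top" or "wrist"; returns a dict with "pixels" (480x640x3 uint8, blue, green, red), "depth" (480x640 float32, mm along the optical axis (not along the pixel's ray), 0 where there is no reading), "intrinsics" (3x3 intrinsics, pixels), "R" (3x3) and "t" (3): a world point X has camera coordinates R X + t; the wrist camera has in their place "hand_eye" (4x4, takes a point from camera to tool coordinates, whose origin is the TCP and whose axes are the flange's). Camera axes: x right, y down, z forward; pixel columns grow to the right and rows downward; lengths in mm; the calibration is good to about 2 mm. A picture is of the moment at which its call begins: read the wrist's pose just before it.
- finish_job(): hands the job in, once; it reports no verdict.
Trained networks look in the newest picture that a camera, given by its name, has taken for a name from the list of things; names that differ only in an ending like _2 or _b are one class to them, and where a whole thing is asked for, a point or a joint stands for the part that bears it (a point fixed in the world has none). Each returns a list of dicts, best first, with "p" (0 to 1); they miss things now and then, are a little off and sometimes report something else, mostly with a low value. They report only what shows in the picture. A call takes as long as a camera call.
- search_frame(camera, name): "location" ([column, row] in pixels, amid what is visible of it).
- cut_out(camera, name): "pixels" (480x640 bool, what is visible of it) and "location" ([column, row] in pixels, amid what is visible of it).
The state is a dict: "clock": time; "joint_positions": joint angles; "qvel": joint speeds; "effort": joint torques, N m; "tcp_pos": TCP position; "ee_rot": TCP orientation; "contact_force": force on the tool from outside, world axes, zero at the start; "moment": the same for the moment, N m; "opening": finger opening in mm.
Only numpy, scipy, OpenCV 4.12 (cv2) and the standard library are available. Lean on these libraries where they do the work, as an engineer would, in place of code of your own. Each camera call takes 0.05 s, during which the arm holds its last target.

### The job

Two worn steel balls wait in the chute, held back by the closed lid of the scrap bin. Press the bin's lever all the way down so the lid swings fully open, keep it down until both balls have rolled into the bin, then let the lever up gently so the lid closes completely without slamming. Work only the lever: do not touch the balls or the lid or move anything else, and finish clear of the bin.

Things in the scene. Friction and masses are not known exactly. Their poses are not given: they have to be found in the camera images.
- bin: Fixed grey metal scrap bin on a dark 200 x 250 x 6 mm base plate. Origin on the table under the bin's centre; x runs from its front (pad end) to its back (lid hinge), y to the chute side, z up. 160 (x) x 140 (y) mm, rim 106 mm high, 152 mm with lid shut, walls 4 mm. Steel chute at x = -45 mm slopes from 125 mm height at y = 170 mm to the rim at y = 72 mm. The lid swings up and back from the pad.
- lid_front (a point): Middle of the top front edge of the lid, at x = -82, z = 150 mm in the bin's frame when shut. The lid is a bare aluminium upside-down tray, 164 x 140 mm, 45 mm high, hinged along the bin's back rim at 107 mm height. Not to be touched.
- lid (a joint): Lid angle in rad: 0 shut, 1.0 fully open; rigidly linked to the lever (4 times its angle). Weight and a spring always drive it shut: if the lever is let go while the lid is open, more than a few mm of pad travel short of shut, the lid slams, that is, closes faster than 3 rad/s (the pad then rises faster than about 150 mm/s).
- lever (a joint): Lever angle in rad: 0 up (rest, lid shut), 0.25 fully down on its stop. It turns about a level pivot 210 mm behind the pad's centre, on the bin's right side (x = 0, y = -90, z = 85 mm in the bin's frame). It springs back up when let go.
- pad_top (a point): Centre of the top of the lever's black rubber pad, 60 (x) x 56 (y) x 10 mm, at the lever end that stands out in front of the bin. At rest it lies at x = -210, y = -90, z = 96 mm in the bin's frame, level; fully down it is about 52 mm lower, 4 mm nearer the bin and tilted 0.25 rad (free end lower). About 5 to 10 N holds it down.
- ball_a: Bare steel ball, 30 mm across, origin at its centre; the lower one in the chute, resting against the side of the lid. Rolls into the bin by itself when the lid is open. Not to be touched.
- ball_b: Bare steel ball, 30 mm across, origin at its centre; waits in the chute behind the first one. Not to be touched.
- spring: Bystander, leave alone: yellow coil spring standing upright, 60 mm across, 70 mm tall; origin at the centre of its underside.
- socket: Bystander, leave alone: steel wrench socket standing upright, 30 mm across, 38 mm tall; origin at the centre of its underside.
- grease_tin: Bystander, leave alone: closed grey tin, 72 mm across, 75 mm tall; origin at the centre of its underside.
- oil_bottle: Bystander, leave alone: grey oil bottle, 72 mm across, 190 mm tall; origin at the centre of its underside.
- wrench: Bystander, leave alone: steel wrench lying flat; origin at the centre of its underside.
- carton: Bystander, leave alone: cardboard carton 110 x 90 x 60 mm; origin at the centre of its underside.
- bearing: Bystander, leave alone: steel bearing ring lying flat, 62 mm across, 18 mm tall; origin at the centre of its underside.
- screwdriver: Bystander, leave alone: screwdriver lying flat; origin at the centre of its underside.

How it is judged (in metres and radians):
On the way:
1. the lever is held down with the lid fully open (lid over 0.9 rad) and both balls inside the bin (value of joint lid above 0.9 rad and x of ball_a in the frame of bin between -0.08 and 0.08 m and y of ball_a in the frame of bin between -0.07 and 0.07 m and z of each of ball_a, ball_b in the frame of bin below 0.095 m and x of ball_b in the frame of bin between -0.08 and 0.08 m and y of ball_b in the frame of bin between -0.07 and 0.07 m), for 0.2 s.
At the end, for the whole second after the job is handed in: Both balls lie inside the bin (within its walls, below its rim), the lid is shut (under 0.03 rad) and the lever is back up (under 0.012 rad) (value of joint lid below 0.03 rad and value of joint lever below 0.012 rad and x of ball_a in the frame of bin between -0.08 and 0.08 m and y of ball_a in the frame of bin between -0.07 and 0.07 m and z of each of ball_a, ball_b in the frame of bin below 0.095 m and x of ball_b in the frame of bin between -0.08 and 0.08 m and y of ball_b in the frame of bin between -0.07 and 0.07 m); the robot touches nothing.
It fails at once if the lid slams: it closes faster than 3 rad/s (velocity of joint lid below -3 rad/s).
It fails at once if the robot touches the lid (contact force between any of the fingers, the arm and lid above 0.5 N).
It fails at once if the robot touches, lifts or carries a ball (contact force between any of the fingers, the arm and ball_a above 0.3 N or contact force between any of the fingers, the arm and ball_b above 0.3 N).
It fails at once if a bystander is moved by more than 20 mm (distance of any of spring, socket, grease_tin, oil_bottle, wrench, carton, bearing, screwdriver from where it was at the start of the episode above 0.02 m).
It also fails if it takes over 42 s, if anything falls off the work surface, if the arm or the gripper's body presses on something with over 40 N, if the wrist force passes 120 N, or if a joint passes its speed limit or range.

## Working session

There is one attempt and no reset: what is moved stays moved. The work goes in short steps, Python scripts to look and compute and a shell command to move; the robot and the scene stay as the last step left them, time stands still between calls to the robot, and variables do not carry over. Pictures are saved under pics/ and viewed, and the job is handed in when it is done.

```bash
mkdir -p pics; python3 - <<'E'
from workcell import *
import cv2
print(get_state())
for n in ("side","top"):
    f=grab_frame(n); cv2.imwrite(f"pics/{n}0.png",f["pixels"]); print(n,f["R"],f["t"],f["intrinsics"])
    for k in ("bin","pad_top","lid_front","ball_a","lever"):
        print(k,[(r["p"],r["location"]) for r in search_frame(n,k)][:3])
E
```

```text
{'clock': 0.0, 'joint_positions': array([ 1.57160817e+00,  2.55747850e-01,  1.06986067e-01, -4.81207441e-04,
       -1.42389632e+00, -2.84590952e-01]), 'qvel': array([ 0.00019222, -0.00132287, -0.00097335,  0.00068778, -0.00092776,
        0.00021097]), 'effort': array([-9.65936415e-04, -3.86632454e+01,  2.37943786e+01,  5.36517084e+00,
       -6.11630880e-03,  1.99762894e-06]), 'tcp_pos': array([153.79938711, 527.53414671, 230.3870491 ]), 'ee_rot': array([ 9.55273255e-04,  9.89945085e-01, -1.41448947e-01, -1.03171481e-04]), 'contact_force': array([ 0.07466292, -0.02393381, -0.69888802]), 'moment': array([ 0.0277386 , -0.01855868,  0.0036406 ]), 'opening': 85.22782433095298}
side [[-0.92172177 -0.38734449 -0.01982991]
 [-0.22152839  0.56773636 -0.79284336]
 [ 0.31836166 -0.7263881  -0.60910277]] [ 546.1570514   218.14408094 1130.67547203] [[526.96439542   0.         311.96153446]
 [  0.         526.96439542 238.31461175]
 [  0.           0.           1.        ]]
bin [(0.68, [229.8, 297.8])]
pad_top [(0.91, [319.1, 267.1])]
lid_front [(0.83, [223.8, 276.1])]
ball_a [(0.46, [240.2, 314.9]), (0.37, [322.4, 265.2])]
lever [(0.64, [321.5, 265.7])]
top [[ 0.00522878 -0.99976399  0.021086  ]
 [-0.98635257 -0.00862643 -0.16442076]
 [ 0.16456386 -0.01993851 -0.98616489]] [  -2.07332609  577.68201019 1286.45484245] [[542.72289986   0.         318.5518069 ]
 [  0.         542.72289986 236.57939107]
 [  0.           0.           1.        ]]
bin [(0.76, [235.9, 195.5])]
pad_top [(0.68, [292.6, 246.3])]
lid_front [(0.63, [230.8, 177.0])]
ball_a [(0.67, [201.8, 209.6])]
lever [(0.83, [285.7, 246.7])]
```

View pics/side0.png

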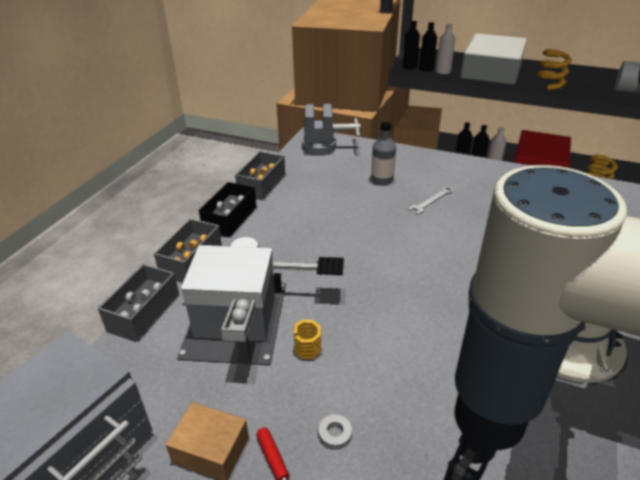

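View pics/top0.png

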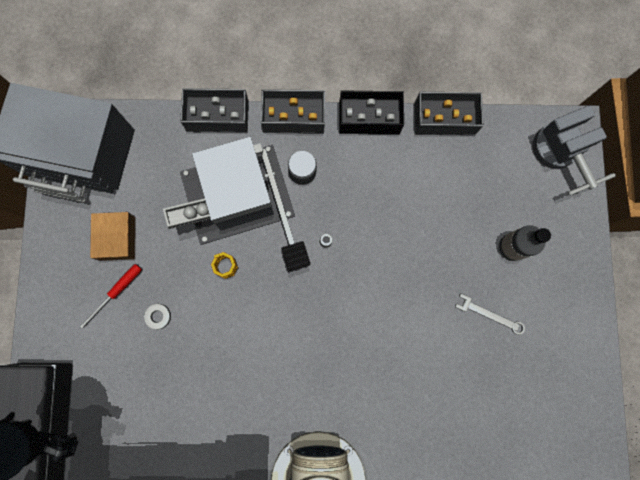

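The side view shows the bin at about (230,298) with its pad at (330,266). In the top view the pad is at about (294,256), the lever runs up to (267,150), the socket is at (326,240), and two balls sit in the chute at (190–202,210).

```bash
cat > h.py <<'E'
from workcell import *
import numpy as np, cv2
def world(f,px,d=None):
    u,v=px
    K=f["intrinsics"]
    if d is None:
        w=f["depth"][int(v)-1:int(v)+2,int(u)-1:int(u)+2]; d=np.median(w[w>0])
    c=np.linalg.inv(K)@[u,v,1]*d
    return f["R"].T@(c-f["t"])
def cloud(f,m):
    v,u=np.nonzero(m&(f["depth"]>0)); d=f["depth"][v,u]
    c=(np.linalg.inv(f["intrinsics"])@np.stack([u,v,np.ones(len(u))]))*d
    return (f["R"].T@(c-np.array(f["t"])[:,None])).T
E
python3 - <<'E'
from h import *
np.set_printoptions(precision=1,suppress=True)
for n in("top","side"):
    f=grab_frame(n); print(n)
    for k in("lever","pad_top","socket","spring","grease_tin","lid_front"):
        for r in cut_out(n,k)[:1]:
            P=cloud(f,r["pixels"]); print(k,r["p"],len(P),np.median(P,0),np.percentile(P,2,0),np.percentile(P,98,0))
    # pad: all points 85-103 high near pad
    P=cloud(f,np.ones((480,640),bool))
    print("ballpark",world(f,(294,256)if n=="top" else (331,266)))
    c=world(f,(294,256)if n=="top" else (331,266))
    Q=P[(np.hypot(*(P-c)[:,:2].T)<60)&(P[:,2]>75)&(P[:,2]<115)]
    r=cv2.minAreaRect(Q[:,:2].astype(np.float32)); print("pad",len(Q),r,np.median(Q,0))
    L=P[(P[:,2]>135)&(P[:,2]<165)&(np.hypot(*(P-c)[:,:2].T)<350)&(P[:,0]>300)]
    print("lid",len(L),cv2.minAreaRect(L[:,:2].astype(np.float32)),np.median(L,0))
E
```

```text
top
lever 0.72 1237 [551.6  76.5  93.8] [494.9  29.7  -1.2] [779.9 139.2 101.6]
pad_top 0.84 1104 [547.4  75.5  94.3] [494.6  29.9   3.4] [772.  136.4 101.7]
socket 0.61 126 [570.7 -16.6  38.2] [557.9 -29.1  13.7] [585.6  -2.2  44.6]
spring 0.91 310 [506.6 230.5  59.6] [478.5 204.7  15.8] [530.3 257.3  71.7]
lid_front 0.97 4557 [691.7 205.3 152.5] [606.3 129.6 115.3] [782.  282.3 157.6]
ballpark [522.7  60.4  97.2]
pad 665 ((537.7366333007812, 61.593318939208984), (89.237548828125, 55.76331329345703), 17.407529830932617) [526.5  60.3  96.5]
lid 4682 ((681.652099609375, 253.98062133789062), (166.8991241455078, 238.8128204345703), 17.6185245513916) [686.7 212.2 152.5]
side
lever 0.82 840 [541.3  73.4  93.4] [492.6 -42.1   0.2] [646.2  99.5  99.2]
pad_top 0.98 778 [539.2  74.5  94.2] [492.9  31.   80.3] [642.3  99.4  99.2]
socket 0.28 133 [621.3 277.2 135. ] [610.9 264.1 121.3] [637.4 292.5 141. ]
spring 0.81 934 [505.7 242.6  40.7] [477.6 207.5   5.4] [529.2 262.   68.6]
grease_tin 0.72 11197 [659.  255.5  99. ] [519.3  51.2   3. ] [768.6 352.1 154. ]
lid_front 0.73 4608 [687.5 229.5 151.4] [602.6 133.7 111.8] [773.4 293.7 154.7]
ballpark [517.3  63.1  96.9]
pad 558 ((535.286376953125, 61.516761779785156), (85.94161987304688, 60.71580505371094), 16.215612411499023) [525.4  67.4  95.8]
lid 4373 ((680.6002197265625, 253.33648681640625), (164.64479064941406, 246.07034301757812), 17.550142288208008) [680.3 228.  151.5]
```

```bash
python3 -m handwheel '[[[0.1,0.072,0,0,0,0,0],[0.1,0.072,0,0,0,0,0],[0.1,0.072,0,0,0,0,0],[0.1,0.072,0,0,0,0,0],[0.1,0.072,0,0,0,0,0],[0.1,0.072,0,0,0,0,0],[0.1,0.072,0,0,0,0,0],[0.1,0.072,0,0,0,0,0],[0.1,0.072,0,0,0,0,0],[0.1,0.072,0,0,0,0,0],[0.1,0.072,0,0,0,0,0],[0.1,0.072,0,0,0,0,0]]]' 30
```

```text
clock: 2.3
tcp_pos: [336.6, 293.9, 231.5]
ee_rot: [-0.0, 0.99, -0.141, 0.0]
contact_force: [0.1, 0.9, 0.0]
opening: -0.2
```

```bash
python3 -m handwheel '[[[0.1,0.072,0,0,0,0,0],[0.1,0.072,0,0,0,0,0],[0.1,0.072,0,0,0,0,0],[0.1,0.072,0,0,0,0,0],[0.1,0.072,0,0,0,0,0],[0.1,0.072,0,0,0,0,0],[0.1,0.072,0,0,0,0,0],[0.1,0.072,0,0,0,0,0],[0.1,0.072,0,0,0,0,0],[0.1,0.072,0,0,0,0,0],[0.1,0.072,0,0,0,0,0],[0.1,0.072,0,0,0,0,0]]]'; python3 - <<'E'
from h import *
s=get_state();print(s)
from scipy.spatial.transform import Rotation as R
r=R.from_quat(s["ee_rot"],scalar_first=True)
for p in ([523,58,130],): print("tool delta/200",r.inv().apply(np.array(p)-s["tcp_pos"])/200, r.as_matrix())
E
```

```text
clock: 3.3
tcp_pos: [518.7, 60.7, 231.4]
ee_rot: [-0.0, 0.99, -0.141, 0.0]
contact_force: [0.6, -0.4, 0.2]
opening: -0.3
{'clock': 3.3, 'joint_positions': array([ 4.16719883e-01,  1.99663004e-01,  3.65876902e-02, -1.65337146e-05,
       -1.40744282e+00,  8.70257964e-01]), 'qvel': array([-5.83181783e-01,  2.97733639e-01,  3.73225824e-01, -4.76491937e-04,
       -7.10820291e-02,  5.80942070e-01]), 'effort': array([  2.23039582, -37.40309358,  22.68289268,   5.35431325,
         0.04381048,  -0.7518133 ]), 'tcp_pos': array([518.65946223,  60.73805423, 231.38171899]), 'ee_rot': array([-8.06414219e-05,  9.89947571e-01, -1.41434747e-01,  1.13627872e-04]), 'contact_force': array([ 0.55544652, -0.39632396,  0.17635462]), 'moment': array([ 0.05822482, -0.01225705, -0.01141511]), 'opening': -0.25815633585318454}
tool delta/200 [0.02456557 0.00716247 0.50691221] [[ 9.59992399e-01 -2.80025951e-01  2.47782269e-04]
 [-2.80025988e-01 -9.59992411e-01  1.27519701e-04]
 [ 2.02160273e-04 -1.91803418e-04 -9.99999961e-01]]
```

```bash
python3 -m handwheel '[[[0.024,0.007,0.02,0,0,0,0],[0,0,0.06,0,0,0,0],[0,0,0.07,0,0,0,0],[0,0,0.07,0,0,0,0],[0,0,0.07,0,0,0,0],[0,0,0.07,0,0,0,0],[0,0,0.06,0,0,0,0],[0,0,0.05,0,0,0,0],[0,0,0.03,0,0,0,0],[0,0,0,0,0,0,0],[0,0,0,0,0,0,0]]]'; python3 - <<'E'
from h import *
for n in("top","side"):
    f=grab_frame(n); u,v=(294,250) if n=="top" else (320,270)
    cv2.imwrite(f"pics/{n}1.png",cv2.resize(f["pixels"][v-100:v+100,u-130:u+130],None,fx=3,fy=3))
print(get_state()["tcp_pos"])
E
```

```text
clock: 4.22
tcp_pos: [522.3, 59.2, 131.5]
ee_rot: [0.0, 0.99, -0.141, 0.0]
contact_force: [-1.0, 0.1, 0.8]
opening: 0.1
[522.77954456  59.3283343  132.12771437]
```

View pics/top1.png

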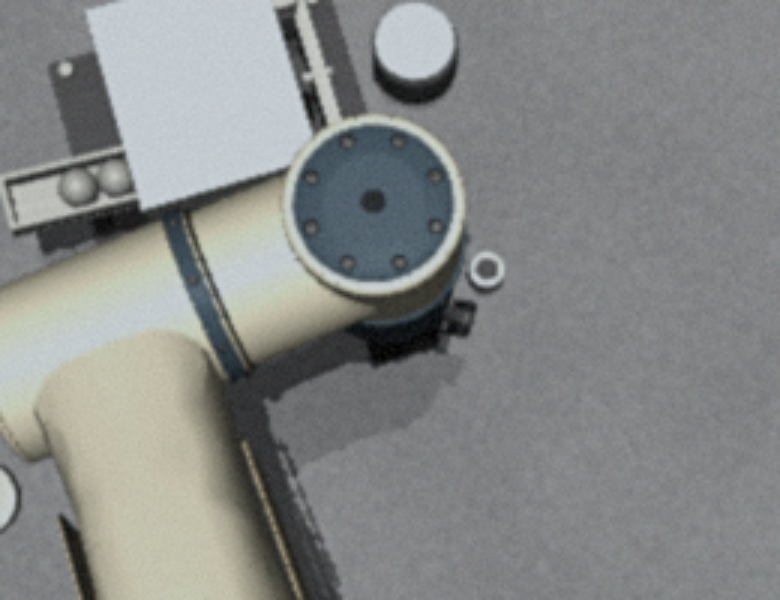

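View pics/side1.png

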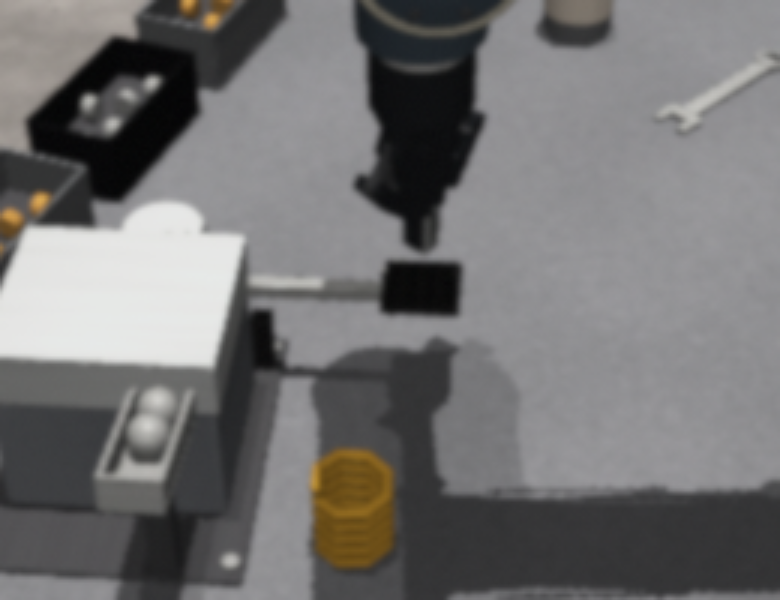

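The closed fingertips stand over the middle of the pad, with the tip at side crop (420,245) and the pad at (422,288). Before pressing, I'll check the forearm's clearance from the lid's swing.

```bash
python3 - <<'E'
from h import *
np.set_printoptions(precision=0,suppress=True)
a=np.radians(17.4);ex=np.array([np.cos(a),np.sin(a)]);ey=np.array([-ex[1],ex[0]])
o=np.array([523,58])+210*ex+90*ey; print(o)
for n in("top","side"):
    f=grab_frame(n);P=cloud(f,np.ones((480,640),bool))
    B=np.c_[(P[:,:2]-o)@ex,(P[:,:2]-o)@ey,P[:,2]]
    for x0 in range(-200,90,20):
        m=(B[:,0]>x0)&(B[:,0]<x0+20)&(abs(B[:,1])<85)&(B[:,2]>165)
        if m.any(): print(n,x0,m.sum(),np.percentile(B[m,2],[1,50,99]),np.percentile(B[m,1],[1,99]))
E
```

```text
[696. 207.]
top -200 1083 [513. 532. 560.] [-84.  82.]
top -180 231 [507. 553. 558.] [-84.  34.]
side -200 1261 [191. 513. 557.] [-82.  81.]
side -180 501 [210. 509. 556.] [-83.  46.]
```

The arm stays at least 80 mm in front of the lid's sweep, so I can press.

```bash
python3 -m handwheel '[[[0,0,0.04,0,0,0,0],[0,0,0.04,0,0,0,0],[0,0,0.04,0,0,0,0],[0,0,0.02,0,0,0,0],[0,0,0.02,0,0,0,0],[0,0,0.02,0,0,0,0],[0,0,0.02,0,0,0,0],[0,0,0.02,0,0,0,0],[0,0,0.02,0,0,0,0],[0,0,0.02,0,0,0,0],[0,0,0.02,0,0,0,0],[0,0,0,0,0,0,0]]]'; python3 - <<'E'
from h import *
s=get_state();print(s["tcp_pos"],s["contact_force"])
E
```

```text
clock: 5.42
tcp_pos: [522.2, 59.0, 75.3]
ee_rot: [0.0, 0.99, -0.141, 0.0]
contact_force: [-1.9, -1.0, 5.3]
opening: 0.2
[522.1723592   58.99874101  75.28525162] [-1.94424921 -0.96656195  5.25408548]
```

```bash
python3 -m handwheel '[[[0.002,-0.001,0.02,0,0,0,0],[0.002,-0.001,0.02,0,0,0,0],[0.002,-0.001,0.02,0,0,0,0],[0.002,-0.001,0.02,0,0,0,0],[0.002,-0.001,0.02,0,0,0,0],[0.002,-0.001,0.02,0,0,0,0],[0,0,0.01,0,0,0,0],[0,0,0,0,0,0,0],[0,0,0,0,0,0,0]]]'
```

```text
clock: 6.17
tcp_pos: [525.0, 59.7, 49.6]
ee_rot: [-0.0, 0.99, -0.141, 0.0]
contact_force: [-2.1, 1.0, 3.9]
opening: -0.4
```

```bash
python3 -m handwheel '[[[0,0,0.01,0,0,0,0],[0,0,0.01,0,0,0,0],[0,0,0,0,0,0,0]]]'; python3 -m handwheel '[[[0,0,0.005,0,0,0,0],[0,0,0,0,0,0,0]]]'; python3 - <<'E'
from h import *
f=grab_frame("side"); u,v=(250,270)
cv2.imwrite("pics/side2.png",cv2.resize(f["pixels"][v-100:v+100,u-130:u+130],None,fx=3,fy=3))
for n in("top","side"):
  f=grab_frame(n)
  r=cut_out(n,"lid_front")
  if r: print(n,r[0]["p"],np.percentile(cloud(f,r[0]["pixels"]),[2,50,98],0))
E
```

```text
clock: 6.42
tcp_pos: [525.6, 59.9, 45.6]
ee_rot: [-0.0, 0.99, -0.141, 0.001]
contact_force: [0.5, 1.4, 4.1]
opening: -0.1
clock: 6.58
tcp_pos: [525.7, 59.9, 45.3]
ee_rot: [-0.0, 0.99, -0.141, 0.001]
contact_force: [-1.7, 0.5, 8.1]
opening: 0.4
top 0.97 [[680.88355432 148.19547365 136.52669164]
 [724.94844259 217.3160876  254.1426002 ]
 [812.2159615  288.72867899 271.64780884]]
side 0.71 [[426.41036856 451.7258935   14.33935371]
 [461.2197777  486.85053392  23.25131098]
 [500.90425556 516.99594306  27.52969323]]
```

View pics/side2.png

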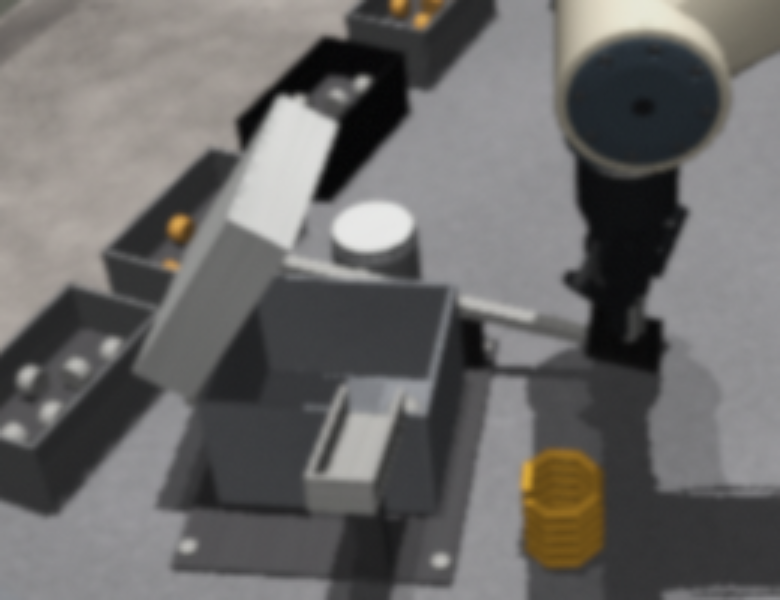

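The lid stands wide open, with its top edge near z = 270 mm as expected for about 1 rad. The chute at crop (360,440) looks empty. I'll press a little further to confirm the stop, then hold.

```bash
python3 -m handwheel '[[[0,0,0.005,0,0,0,0],[0,0,0.005,0,0,0,0],[0,0,0,0,0,0,0],[0,0,0,0,0,0,0],[0,0,0,0,0,0,0],[0,0,0,0,0,0,0]]]'; python3 - <<'E'
from h import *
f=grab_frame("top"); u,v=(230,200)
cv2.imwrite("pics/top3.png",cv2.resize(f["pixels"][v-100:v+100,u-130:u+130],None,fx=3,fy=3))
print([(r["p"],r["location"],world(f,r["location"])) for r in search_frame("top","ball_a")])
r=cut_out("top","lid_front");print(np.percentile(cloud(f,r[0]["pixels"]),[2,50,98],0))
f=grab_frame("side"); u,v=(250,270)
cv2.imwrite("pics/side3.png",cv2.resize(f["pixels"][v-100:v+100,u-130:u+130],None,fx=3,fy=3))
print([(r["p"],r["location"],world(f,r["location"])) for r in search_frame("side","ball_a")])
E
```

```text
clock: 7.33
tcp_pos: [525.9, 60.0, 44.8]
ee_rot: [-0.0, 0.99, -0.141, 0.002]
contact_force: [-6.7, 1.9, 18.3]
opening: -0.4
[(0.52, [217.4, 214.5], array([633.1036261 , 253.65315809,  36.17700418])), (0.45, [242.4, 207.1], array([652.71661318, 192.27414334,  35.40569149]))]
[[681.16790411 148.18962494 134.82014045]
 [725.45475494 218.07967371 254.21853663]
 [813.71023907 291.1955848  272.2173989 ]]
[]
```

View pics/top3.png

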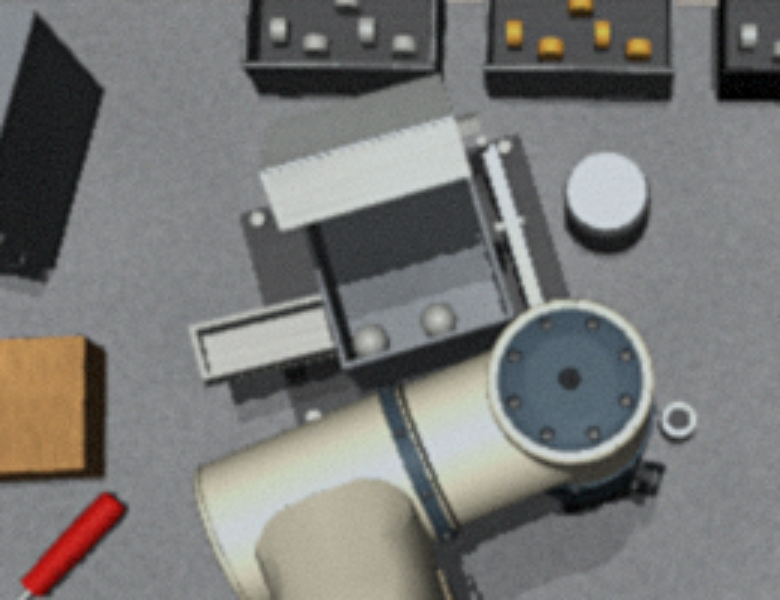

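View pics/side3.png

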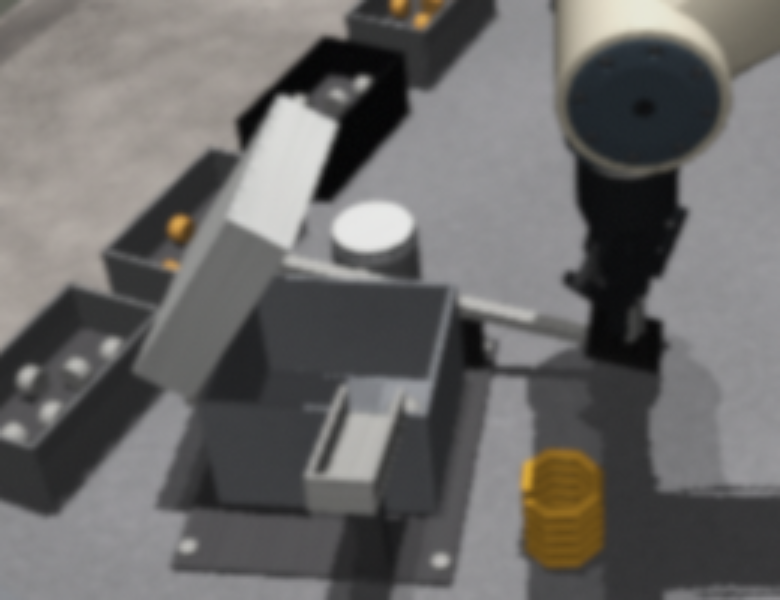

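Both balls lie in the bin, at crop (371,340) and (438,320). The lever is on its stop, with force rising to 18 N and no further travel. Now I'll release it slowly.

```bash
python3 -m handwheel '[[[0,0,-0.01,0,0,0,0],[0,0,-0.01,0,0,0,0],[-0.001,0.0005,-0.012,0,0,0,0],[-0.001,0.0005,-0.012,0,0,0,0],[-0.001,0.0005,-0.012,0,0,0,0],[-0.001,0.0005,-0.012,0,0,0,0],[-0.001,0.0005,-0.012,0,0,0,0],[-0.001,0.0005,-0.012,0,0,0,0],[-0.001,0.0005,-0.012,0,0,0,0],[-0.001,0.0005,-0.012,0,0,0,0],[-0.001,0.0005,-0.012,0,0,0,0],[-0.001,0.0005,-0.012,0,0,0,0]]]'; python3 -m handwheel '[[[-0.001,0.0005,-0.012,0,0,0,0],[-0.001,0.0005,-0.012,0,0,0,0],[0,0,-0.012,0,0,0,0],[0,0,-0.012,0,0,0,0],[0,0,-0.01,0,0,0,0],[0,0,-0.01,0,0,0,0],[0,0,-0.01,0,0,0,0],[0,0,-0.01,0,0,0,0],[0,0,0,0,0,0,0]]]'
```

```text
clock: 8.58
tcp_pos: [522.5, 59.1, 70.5]
ee_rot: [0.0, 0.99, -0.141, -0.0]
contact_force: [-1.3, 0.8, 5.5]
opening: -0.1
clock: 9.33
tcp_pos: [522.1, 59.0, 88.4]
ee_rot: [0.0, 0.99, -0.141, -0.0]
contact_force: [-2.6, -1.4, 6.4]
opening: -0.2
```

```bash
python3 -m handwheel '[[[0,0,-0.006,0,0,0,0],[0,0,-0.006,0,0,0,0],[0,0,-0.006,0,0,0,0],[0,0,-0.006,0,0,0,0],[0,0,-0.006,0,0,0,0],[0,0,-0.006,0,0,0,0],[0,0,-0.006,0,0,0,0],[0,0,-0.006,0,0,0,0],[0,0,-0.006,0,0,0,0],[0,0,-0.006,0,0,0,0],[0,0,-0.01,0,0,0,0],[0,0,-0.02,0,0,0,0]]]'; python3 -m handwheel '[[[0,0,-0.1,0,0,0,0],[0,0,-0.15,0,0,0,0],[0,0,-0.15,0,0,0,0],[0,0,-0.1,0,0,0,0],[-0.1,0,-0.1,0,0,0,0],[-0.1,0,0,0,0,0,0],[-0.1,0,0,0,0,0,0],[-0.1,0,0,0,0,0,0],[-0.1,0,0,0,0,0,0],[-0.05,0,0,0,0,0,0],[0,0,0,0,0,0,0],[0,0,0,0,0,0,0]]]'; python3 - <<'E'
from h import *
for n,(u,v) in(("top",(250,200)),("side",(250,270))):
  f=grab_frame(n)
  cv2.imwrite(f"pics/{n}4.png",cv2.resize(f["pixels"][v-100:v+100,u-130:u+130],None,fx=3,fy=3))
  for k in ("lid_front","pad_top"):
    r=cut_out(n,k)
    if r: print(n,k,r[0]["p"],np.percentile(cloud(f,r[0]["pixels"]),[2,50,98],0).round(1).tolist())
print(get_state()["contact_force"])
E
```

```text
clock: 10.33
tcp_pos: [521.8, 59.1, 105.5]
ee_rot: [0.0, 0.99, -0.141, -0.001]
contact_force: [-0.4, -0.4, 0.5]
opening: -0.1
clock: 11.33
tcp_pos: [416.8, 90.1, 226.3]
ee_rot: [-0.0, 0.99, -0.141, 0.0]
contact_force: [-0.2, 0.2, -0.5]
opening: 0.1
top lid_front 0.85 [[607.1, 129.3, 114.6], [691.8, 204.4, 152.6], [781.6, 283.1, 157.6]]
top pad_top 0.81 [[499.5, 29.8, 86.7], [553.9, 74.5, 94.5], [771.6, 136.7, 101.1]]
side lid_front 0.71 [[602.4, 135.0, 112.7], [685.6, 231.6, 151.3], [773.3, 294.0, 154.6]]
side pad_top 0.98 [[494.1, -16.3, 2.7], [537.8, 73.4, 94.6], [640.6, 98.7, 99.2]]
[ 0.00386345  0.66056031 -0.52480741]
```

View pics/top4.png

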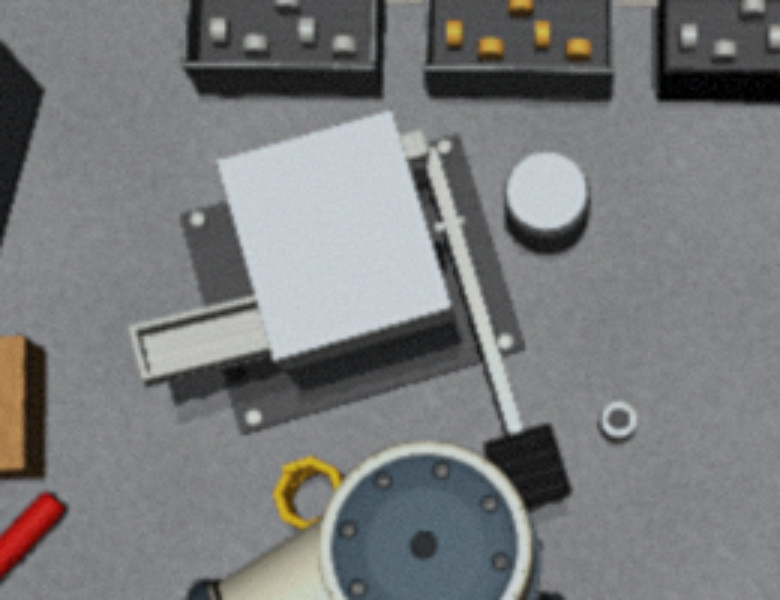

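View pics/side4.png

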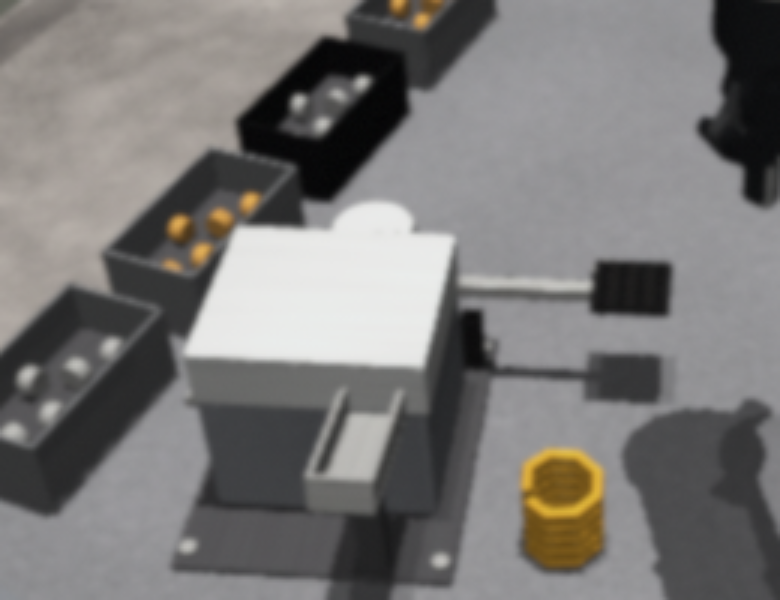

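The lid is shut with its top at about z = 152 mm. The chute is empty, the pad is back at its rest height and the arm is clear, so I'm handing in.

```bash
python3 -c "
from workcell import *
print(finish_job())"
```

```text
the job is handed in; nothing more can be done
None
```

I pressed the lever down to its stop with the closed fingertips, held it until both balls were in the bin, and let it up slowly. The lid closed, the arm backed off, and I handed the job in at about 11.5 s; no verdict was reported.

- **Lever down:** the force rose to 18 N with no further travel. The lid's top edge stood at about 270 mm, which matches fully open.
- **Balls:** the top camera showed both inside the bin, with their tops at about 36 mm height. The side camera's ball search found none, probably because the bin wall hid them.
- **Release:** I raised the lever at about 14–29 mm/s, against a slam limit of about 150 mm/s. I did not measure the lid's speed directly.
- **End state:** the lid's top was back at about 152 mm and the pad was level at its rest height, both the same as at the start. The chute was empty, the arm stood about 100 mm back from the pad at 226 mm height, and the contact force read about zero.
- **Bystanders:** those in the last close-up pictures looked unmoved by eye. I did not re-measure any of them; the arm stayed well away from the rest.

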